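# Set up the round-bottomed mixing pot in its ring stand

## Task

Take the ring stand off its storage board: slide it up until the stud heads are at the wide ends of its keyhole slots and lift it off, then stand it on its feet with its ring over the middle of the round rubber mat and let go of it. Then set the round-bottomed steel pot gently into the ring so that it sits down in it centred, upright and level, and leave the jar, the tin and the tape roll where they are.

Things in the scene. Friction and masses are not known exactly. Their poses are not given: they have to be found in the camera images.
- board: Plywood storage board, fixed: an upright panel 150 mm wide, 18 mm thick, 130 mm high, with a low foot behind it. Origin on the bench 63 mm in front of the panel's front face, midway along it (straight below the ring's centre while the stand hangs). z up, +x points into the panel, y along it.
- studs (a point): Midway between the board's two steel studs, on the panel's front face 118 mm above the bench; axes as the board's. The studs stick out towards -x at y = +30 and -30 mm: shank 7 mm thick and 6 mm long, ending in a flat head 16 mm across and 4 mm thick.
- stand: Loose ring stand, about 0.25 kg, 120 wide, 134 high, 112 mm deep: an upright 4 mm aluminium plate (mid-plane at x = +60 mm, z = 0 to 100 mm), a horizontal ring of steel rod before it and two splayed front legs ending at x = -46, y = +/-42, z = 0. It stands on the legs and the plate's lower edge. Origin at foot level below the ring's centre; z up, +x from ring to plate.
- keyholes (a point): Midway between the plate's two keyholes (y = +/-30 mm), 46 mm above the feet: middle of the 22 mm wide openings; narrow 10 mm slots run up from these. The stand starts hung on the studs in the slots' tops, yaw as the board's, feet 50 mm above the bench. Raised 22 mm the heads are in mid-opening; it then comes off 15 mm or more along the board's -x. Play about 2 mm, lean 2 degrees.
- grip_block (a point): Centre of the stand's wooden grip block, on top of the plate: 12 mm thick (stand's x), 60 mm wide (y), 38 mm high; it lies at x = +60, z = 115 mm of the stand. Fingers have free room in front of and behind it down to z = 85 mm of the stand while the ring is empty; the board's top lies 35 mm below it when the stand hangs.
- ring_centre (a point): Centre of the stand's ring, 60 mm above its feet, in the mid-height plane of the rod: rod 8 mm thick, ring 72 mm across between rod centres (64 mm clear inside). Axes as the stand's.
- pot: Loose round-bottomed pot of plain steel, about 0.35 kg and heavy in the bottom, upright on the bench (it rocks when touched): a ball-shaped belly 90 mm in diameter with a straight round neck, 50 mm in outside diameter, from 82 to 125 mm above the lowest point; take hold of it by the neck. Origin at the belly's lowest point, z along the neck. Treat it as solid.
- belly_centre (a point): Centre of the pot's ball-shaped belly, on its axis 45 mm above its lowest point. When the pot is seated this lies 34 mm above point ring_centre (the belly's lowest point 11 mm below it).
- mat: Round dark rubber mat, 190 mm in diameter and 4 mm thick, fixed to the bench. Origin at the centre of its underside, on the bench.
- jar: Bystander: screw jar with a flat bottom, 66 mm across, 78 mm high, behind the work. Origin at the centre of its underside.
- tin: Bystander: round tin with a lid, 71 mm across, 56 mm high, behind the work. Origin at the centre of its underside.
- tape_roll: Bystander: grey roll of tape lying flat, 80 mm across, 39 mm high, behind the work. Origin at the centre of its underside.
There are look-alikes about, which are no part of the job. Leave any green look-alike of the stand alone.

How it is judged:
On the way, in this order (a step that is already met when the one before it is completed fails the run):
1. the stand is raised along its keyhole slots and brought off the studs, forward of the board (x of stand in the frame of board below -0.012 m and height (world z) of stand above 0.058 m), for 0.1 s.
2. the stand stands on the mat, upright and let go (horizontal distance between ring_centre and mat below 0.035 m and height (world z) of stand between -0.001 and 0.009 m and angle between stand's own z axis and vertical below 0.05 rad and linear speed of stand below 0.02 m/s and contact force between the fingers and stand below 0.1 N), for 0.3 s.
At the end, for the whole second after the job is handed in: The stand stands on its feet on the mat (tilt under 0.05 rad), its ring's centre within 35 mm of the mat's centre; the pot rests in the ring, the belly's centre within 5 mm of the ring's axis and 28 to 39 mm above the ring's centre, the pot's axis within 0.1 rad of vertical; both are at rest (horizontal distance between ring_centre and mat below 0.035 m and height (world z) of stand between -0.001 and 0.009 m and angle between stand's own z axis and vertical below 0.05 rad and linear speed of each of stand, pot below 0.02 m/s and horizontal distance between belly_centre and ring_centre below 0.005 m and z of belly_centre in the frame of ring_centre between 0.028 and 0.039 m and angle between pot's own z axis and vertical below 0.1 rad and angular speed of pot below 0.2 rad/s and contact force between pot and stand above 0.5 N); the robot touches nothing.
It fails at once if the pot is dropped or slammed onto the stand (more than 50 N between them) (contact force between pot and stand above 50 N).
It fails at once if the pot is tipped over (more than 0.8 rad) (angle between pot's own z axis and vertical above 0.8 rad).
It fails at once if the jar, the tin or the tape roll is shifted by more than 30 mm (distance of any of jar, tin, tape_roll from where it was at the start of the episode above 0.03 m).
It also fails if it takes over 72 s, if anything falls off the work surface, if the arm or the gripper's body presses on something with over 40 N, if the wrist force passes 120 N, or if a joint passes its speed limit or range.

## Robot

A 6-joint arm with a two-finger parallel gripper is mounted at the origin on a cart in front of the work surface, level with it; the furniture and walls round the work are solid. World frame = base frame: x ahead of the robot, y to its left, z up, the work surface at z = 0. Lengths are in m, angles in rad, forces in N, time in s.
With the tool pointing down it reaches from about 0.325 to 0.75 m from the base axis. Payload 7.6 kg.
Tool frame: the origin (TCP) lies between the finger pads; the fingertips stand 17 mm ahead of it and the grasp point (between the pads) lies 2 mm behind it; z points along the fingers, y is the line along which they close (so a half turn about z gives the same grasp; the last joint's range is limited). The gripper opens to 85 mm and grips with 20 to 120 N. Pads are 22 mm wide; open, the fingers measure 114 mm over their backs; the gripper's body (76 mm by 85 mm) begins 54 mm behind the grasp point. The pads swing forward as they close: fully open they stand 13 mm farther back than shut.
Start: joints at [1.046, 0.052, 1.401, -0, 1.689, -0.07], TCP at [0.231, 0.472, 0.248] pointing down, gripper open.
Joint ranges: [-2.9, 2.9], [-0.91, 2.17], [0.12, 2.37], [-1.06, 4.2], [0.26, 2.73], [-2.93, 2.93]. Speed limits (rad/s): [2.57, 2.57, 3.01, 3.14, 3.14, 3.14].

## Interface

Orientations are given as a unit quaternion [w, x, y, z].
In Python, from plant import manip gives the robot as it stands.
- The arm moves only by the tool jog_arm, never from a script. Its arguments are lists of equal length, an entry for each row: "turn": the turn, a rotation vector about the world's x, y, z in degrees, a list of three; "offset": the shift along the world's x, y, z in cm, a list of three; "claw": the closure, from -1 (fully open) to 1 (shut). A call has 1 to 8 rows; each row is the pose to reach, as a shift and turn from the pose commanded when the call began; what a row does not reach only later rows make up. A row lasts 1/12 s, in which the tool goes at most 41.7 mm and 7.16 degrees, less where a joint would pass 70% of its speed; a pose out of reach is approached as far as the arm can. A call with a gripper value outside its range is refused whole. The fingers move at their own pace and stop on an object; the grip force is fixed at half the most. Time passes only in rows, so rows that repeat a pose let the fingers close. It gives the time, the measured TCP pose, the force, the opening and the grip force at its end, in the units of the state.
- manip.state(): the state, without advancing time (a new reading comes with each control period).
- manip.read_camera(name): name is "scene" or "top"; returns a dict with "pixels" (420x560x3 uint8, red, green, blue), "fx", "fy", "cx", "cy" (pixels), "R" (3x3) and "t" (3): a world point X has camera coordinates R X + t. Camera axes: x right, y down, z forward; pixel columns grow to the right and rows downward; lengths in m; the calibration is good to about 2 mm. A picture is of the moment at which its call begins. There is no depth.
- manip.hand_in(): hands the job in; it is judged then, once.
Trained networks look in a picture, given as the dict that the camera call returned (one of the last four; its "shot" number tells which), for a name from the list of things; names that differ only in an ending like _2 or _b are one class to them, and where a whole thing is asked for, a point or a joint stands for the part that bears it (a point fixed in the world has none). Each returns a list of dicts, best first, with "confidence" (0 to 1); they miss things now and then, are a little off and sometimes report something else, mostly with a low value. They report only what shows in the picture. A call takes as long as a camera call. They do not tell look-alikes from the thing itself.
- manip.boxes_of(picture, query): "position" ([x, y, z] in m, in world coordinates, good to about 4 mm: the middle of the surface that is visible of it).
- manip.silhouettes(picture, query): "pixels" (420x560 bool, what is visible of it).
The state is a dict: "clock": time; "joint_pos": joint angles; "qvel": joint speeds; "joint_efforts": joint torques, N m; "tool_pos": TCP position; "tool_rot": TCP orientation; "ft_force": force on the tool from outside, world axes, zero at the start; "torque": the same for the moment, N m; "grip_width": finger opening in m; "grip_force": force on a finger pad.
Only numpy, scipy, OpenCV 4.12 (cv2) and the standard library are available. Lean on these libraries where they do the work, as an engineer would, in place of code of your own. Each camera call takes 0.05 s, during which the arm holds its last target. There are 200 camera calls.

## Working session

There is one attempt and no reset: what is moved stays moved. The work goes in short steps, Python scripts to look and compute and a tool call to move; the robot and the scene stay as the last step left them, time stands still between calls to the robot, and variables do not carry over. Pictures are saved under pics/ and viewed, at most 10 in all, crops included, and the job is handed in when it is done.

Besides the shell and the picture viewer there is one more tool, called after "Call:" in YAML: its name, and indented under it one key for each argument. jog_arm: Moves the arm, as the interface text tells. Its arguments: {"type":"object","properties":{"turn":{"type":"array"},"offset":{"type":"array"},"claw":{"type":"array"}},"required":["turn","offset","claw"]}

```bash
mkdir -p pics
cat > h.py <<'E'
import numpy as np, cv2
from plant import manip
def pic(c,name=None):
    p=manip.read_camera(c)
    if name: cv2.imwrite('pics/'+name,cv2.cvtColor(p['pixels'],cv2.COLOR_RGB2BGR))
    return p
def proj(p,X):
    X=np.atleast_2d(X); c=X@np.array(p['R']).T+np.array(p['t'])
    return np.c_[p['fx']*c[:,0]/c[:,2]+p['cx'],p['fy']*c[:,1]/c[:,2]+p['cy']]
def back(p,uv,z):
    R=np.array(p['R']);t=np.array(p['t']);o=-R.T@t
    d=R.T@np.array([(uv[0]-p['cx'])/p['fx'],(uv[1]-p['cy'])/p['fy'],1]); return o+d*(z-o[2])/d[2]
E
python3 - <<'E'
from h import *
ps=[pic('scene','s1.png'),pic('top','t1.png')]
for n,p in zip(['scene','top'],ps):
    print(n,np.round(-np.array(p['R']).T@np.array(p['t']),3))
    for q in ['board','stand','pot','mat','jar','tin','tape_roll','grip_block']:
        for d in manip.boxes_of(p,q): 
            print(q,np.round(d['position'],3),round(d['confidence'],2),np.round(proj(p,d['position'])[0]))
print(manip.state())
a=[cv2.imread('pics/s1.png'),cv2.imread('pics/t1.png')]
E
```

```text
scene [0.007 1.066 1.374]
board [0.514 0.275 0.042] 0.97 [253. 305.]
stand [0.495 0.244 0.106] 0.89 [263. 287.]
stand [0.445 0.423 0.064] 0.67 [249. 349.]
pot [ 0.436 -0.231  0.076] 0.73 [341. 200.]
mat [ 0.482 -0.021  0.003] 0.76 [304. 250.]
jar [0.647 0.201 0.073] 0.75 [227. 266.]
tin [ 0.647 -0.146  0.057] 0.84 [277. 201.]
tin [ 0.434 -0.231  0.076] 0.28 [342. 200.]
tape_roll [ 0.662 -0.35   0.032] 0.79 [297. 171.]
grip_block [0.443 0.421 0.061] 0.73 [250. 349.]
grip_block [0.514 0.274 0.043] 0.7 [253. 304.]
grip_block [0.492 0.242 0.116] 0.68 [264. 285.]
top [0.33  0.021 1.199]
board [0.526 0.203 0.063] 0.64 [197. 228.]
stand [0.457 0.415 0.062] 0.86 [116. 264.]
stand [0.466 0.221 0.115] 0.71 [187. 250.]
pot [ 0.442 -0.24   0.071] 0.96 [370. 242.]
mat [0.446 0.004 0.   ] 0.83 [276. 253.]
jar [0.646 0.186 0.079] 0.85 [199. 181.]
jar [0.465 0.224 0.109] 0.37 [187. 250.]
tin [ 0.648 -0.165  0.058] 0.65 [330. 169.]
tape_roll [ 0.658 -0.358  0.039] 0.66 [398. 160.]
grip_block [0.469 0.223 0.113] 0.74 [187. 249.]
{'clock': 0.9, 'joint_pos': array([ 1.04567530e+00,  5.22023556e-02,  1.40067843e+00,  1.95871838e-05,
        1.68860562e+00, -7.02864554e-02]), 'qvel': array([-0.00044222, -0.00103677,  0.00100395, -0.00169427,  0.00072537,
        0.00069957]), 'joint_efforts': array([ 6.33135132e-04, -3.81524169e+01, -3.60316944e+01, -8.47816324e-06,
        1.46644752e-04, -1.05586247e-05]), 'tool_pos': array([0.23062005, 0.47166132, 0.248333  ]), 'tool_rot': array([6.28407051e-06, 2.25460944e-01, 9.74252206e-01, 5.36376293e-05]), 'ft_force': array([-0.14630873, -0.53411089,  0.79779326]), 'torque': array([ 0.00511333, -0.02798813, -0.08437377]), 'grip_force': 0.0, 'grip_width': 0.08532627154806745}
```

View pics/s1.png

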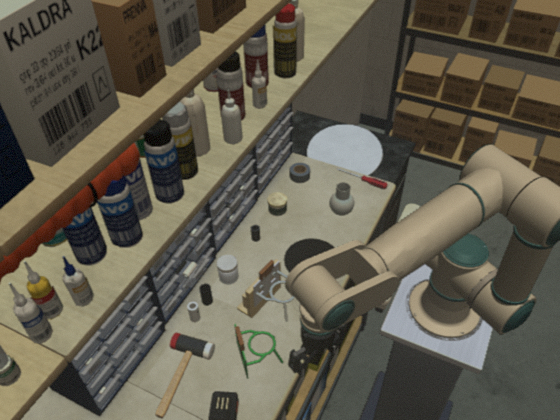

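View pics/t1.png

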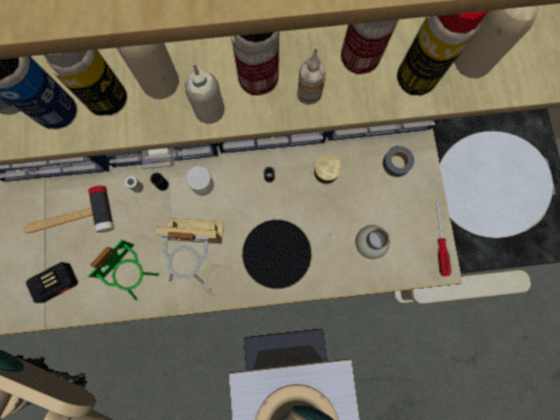

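In the scene view the grey stand hangs on the board at about (268,290). The green look-alike is at (258,345), the pot at (342,200), the mat at (305,255, partly hidden). In the top view the stand candidates are the grey one at (185,252), hung on the plywood board at (190,230), and the green one at (122,268). The grey one fits the description (aluminium and steel, on the board); I'll confirm it in a crop.

Run:
```python
from h import *
p=pic('top'); s=pic('scene')
im=cv2.cvtColor(p['pixels'],cv2.COLOR_RGB2BGR); si=cv2.cvtColor(s['pixels'],cv2.COLOR_RGB2BGR)
a=cv2.resize(im[205:290,140:240],(500,425),interpolation=cv2.INTER_CUBIC)
b=cv2.resize(si[245:330,230:290],(300,425),interpolation=cv2.INTER_CUBIC)
cv2.imwrite('pics/c1.png',np.hstack([a,b]))
for n,pp in (('top',p),('scene',s)):
  for q in ['mat','pot','board','stand','grip_block']:
    d=manip.silhouettes(pp,q)
    for e in d[:2]:
        m=e['pixels'].astype(np.uint8); c=max(cv2.findContours(m,0,1)[0],key=cv2.contourArea)
        x,y=np.mean(np.nonzero(m),1)[::-1]
        print(n,q,round(e['confidence'],2),m.sum(),(x.round(1),y.round(1)),cv2.boundingRect(c),cv2.minAreaRect(c))
        if q=='mat' and len(c)>5:
            el=cv2.fitEllipse(cv2.convexHull(c)); print(' ell',el,back(pp,el[0],.004))
```

```text
top mat 0.96 3808 (np.float64(276.8), np.float64(253.8)) (243, 219, 69, 70) ((277.0, 253.5), (69.0, 68.0), 90.0)
 ell ((276.7606201171875, 253.75477600097656), (69.48713684082031, 69.85684204101562), 26.694229125976562) [0.44258579 0.00145409 0.004     ]
top pot 0.97 922 (np.float64(372.4), np.float64(241.7)) (356, 225, 34, 34) ((372.5, 241.5), (33.0, 33.0), 90.0)
top board 0.58 965 (np.float64(195.6), np.float64(228.7)) (156, 219, 68, 25) ((189.48513793945312, 229.6485137939453), (66.96600341796875, 21.691810607910156), 5.710592269897461)
top stand 0.84 980 (np.float64(186.2), np.float64(253.2)) (161, 232, 51, 51) ((184.744384765625, 256.70654296875), (50.36312484741211, 48.36786651611328), 3.945185899734497)
top stand 0.73 1265 (np.float64(116.1), np.float64(264.3)) (89, 240, 69, 60) ((122.94137573242188, 270.4507751464844), (56.723419189453125, 52.40484619140625), 40.0302619934082)
top grip_block 0.7 1141 (np.float64(116.5), np.float64(263.6)) (89, 241, 67, 56) ((121.21406555175781, 270.7043151855469), (53.42966842651367, 52.213111877441406), 43.66777801513672)
top grip_block 0.64
[... 1157 characters left out ...]
t64(252.0), np.float64(345.7)) (233, 324, 50, 53) ((256.9315185546875, 345.16717529296875), (53.55516815185547, 39.72901916503906), 73.61045837402344)
scene stand 0.59 793 (np.float64(266.7), np.float64(283.2)) (253, 261, 32, 45) ((267.60015869140625, 284.3120422363281), (25.56306266784668, 47.08784866333008), 17.744670867919922)
scene grip_block 0.91 907 (np.float64(269.1), np.float64(285.2)) (253, 260, 41, 62) ((276.02587890625, 288.939697265625), (44.64419174194336, 51.078208923339844), 23.198589324951172)
scene grip_block 0.63 609 (np.float64(251.0), np.float64(346.1)) (234, 325, 48, 50) ((254.7919464111328, 344.30291748046875), (49.809051513671875, 39.21501922607422), 70.01689910888672)
```

View pics/c1.png

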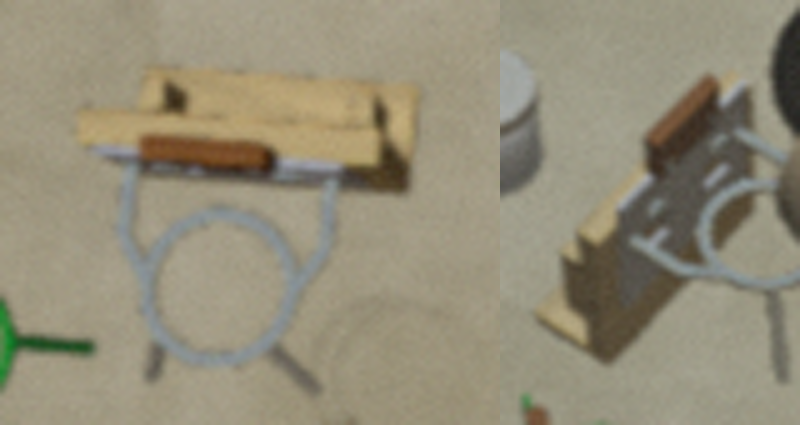

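The crop confirms it: the grey stand with its brown grip block hangs on the plywood board. In the crop, the block runs from (143,136) to (272,146) and the ring is centred at (221,286). The green one is the look-alike. Now I'll fit the poses.

```bash
cat > fit.py <<'E'
from h import *
from scipy.optimize import least_squares
p=pic('top'); s=pic('scene')
f=lambda x,y:np.array([140+(x+.5)/5-.5,205+(y+.5)/5-.5])
g=lambda x,y:np.array([230+(x-500+.5)/5-.5,245+(y+.5)/5-.5])
H=.05
# stand-frame pts, picks
mt=[([0,0,.11],f(221,286)),([.066,.030,.184],f(143,136)),([.066,-.030,.184],f(272,146)),
 ([.063,.075,.13],f(78,144)),([.063,-.075,.13],f(378,165)),([.081,.075,.13],f(82,109))]
ms=[([.066,-.030,.184],g(708,75)),([.066,.030,.184],g(648,130))]
def tr(q,X):
    c,s_=np.cos(q[2]),np.sin(q[2]); X=np.array(X); return np.c_[q[0]+c*X[:,0]-s_*X[:,1],q[1]+s_*X[:,0]+c*X[:,1],X[:,2]]
def res(q,pp,m): return (proj(pp,tr(q,[a for a,_ in m]))-np.array([b for _,b in m]))
for use in (0,1):
    F=lambda q:np.r_[res(q,p,mt).ravel(),(res(q,s,ms).ravel() if use else [])]
    r=least_squares(F,[.45,.22,0],loss='soft_l1'); q=r.x
    print('stand',q[:2].round(4),np.degrees(q[2]).round(2)); print(res(q,p,mt).round(1).tolist(),res(q,s,ms).round(1).tolist())
    print('block',tr(q,[[.06,0,.165]])[0].round(4))
# pot by sphere
import scipy.ndimage
def sph(pp,c,r=.045):
    R=np.array(pp['R']);C=R@c+np.array(pp['t']);d=np.linalg.norm(C)
    u=np.cross(C,[0,0,1.]);u/=np.linalg.norm(u);v=np.cross(C/d,u)
    a=np.linspace(0,2*np.pi,72);k=C*(1-r*r/d/d)+r*np.sqrt(1-r*r/d/d)*(np.cos(a)[:,None]*u+np.sin(a)[:,None]*v)
    return np.c_[pp['fx']*k[:,0]/k[:,2]+pp['cx'],pp['fy']*k[:,1]/k[:,2]+pp['cy']]
for pp in (p,s):
    m=manip.silhouettes(pp,'pot')[0]['pixels'].astype(np.uint8)
    c=max(cv2.findContours(m,0,1)[0],key=cv2.contourArea); print(cv2.boundingRect(c))
    def full(c):
        k=np.zeros((420,560),np.uint8); cv2.fillPoly(k,[np.round(sph(pp,np.array([c[0],c[1],.045]))*16).astype(np.int32)],1,shift=4)
        top=[proj(pp,[[c[0]+.025*np.cos(a),c[1]+.025*np.sin(a),z] for a in np.linspace(0,6.28,30)]) for z in (.08,.125)]
        cv2.fillPoly(k,[np.round(cv2.convexHull(np.vstack(top).astype(np.float32))*16).astype(np.int32)],1,shift=4); return k
    best=max(((full((x,y))&m).sum()/(full((x,y))|m).sum(),x,y) for x in np.arange(.41,.47,.002) for y in np.arange(-.27,-.2,.002))
    print('pot',best)
print(p['shot'],back(p,(276.8,253.8),.004))
E
python3 fit.py
```

```text
stand [0.4359 0.2327] -10.64
[[0.1, 0.7], [-0.1, -1.1], [-0.3, -1.1], [-0.3, 0.3], [0.7, 0.8], [-0.1, 0.1]] [[-0.9, -2.1], [-1.9, -0.1]]
block [0.4949 0.2217 0.165 ]
stand [0.4348 0.2332] -11.1
[[-0.0, 1.2], [-0.0, -0.7], [-0.2, -0.5], [-0.2, 0.5], [0.7, 1.5], [0.0, 0.3]] [[-0.5, -1.9], [-1.6, -0.0]]
block [0.4937 0.2217 0.165 ]
(356, 225, 34, 33)
pot (np.float64(0.8689516129032258), np.float64(0.446), np.float64(-0.254))
(330, 182, 24, 34)
pot (np.float64(0.8623298033282905), np.float64(0.442), np.float64(-0.252))
5 [0.44245252 0.00136125 0.004     ]
```

Call:
jog_arm:
  turn:
    - [0,0,-74.7]
    - [0,0,-74.7]
    - [0,0,-74.7]
    - [0,0,-74.7]
    - [0,0,-74.7]
    - [0,0,-74.7]
    - [0,0,-74.7]
    - [0,0,-74.7]
  offset:
    - [26.2,-25,0]
    - [26.2,-25,0]
    - [26.2,-25,0]
    - [26.2,-25,0]
    - [26.2,-25,0]
    - [26.2,-25,0]
    - [26.2,-25,0]
    - [26.2,-25,0]
  claw: [-1,-1,-1,-1,-1,-1,-1,-1]

```text
clock: 2.37
tool_pos: [0.4729, 0.2398, 0.2485]
tool_rot: [0.0, 0.667, 0.745, 0.0]
ft_force: [0.3, 1.1, -0.4]
grip_width: 0.0857
grip_force: 0.0
```

Call:
jog_arm:
  turn:
    - [0,0,-17]
    - [0,0,-17]
    - [0,0,-17]
    - [0,0,-17]
  offset:
    - [2.0,-1.8,-2]
    - [2.0,-1.8,-2]
    - [2.0,-1.8,-2]
    - [2.0,-1.8,-2]
  claw: [-1,-1,-1,-1]

```text
clock: 2.7
tool_pos: [0.492, 0.2229, 0.2278]
tool_rot: [-0.0, 0.769, 0.639, -0.0]
ft_force: [0.2, 0.4, 0.9]
grip_width: 0.0852
grip_force: 0.0
```

Run:
```python
from h import *
st=manip.state(); print(st['tool_pos'],st['tool_rot'],st['ft_force'])
p=pic('top'); s=pic('scene')
im=cv2.cvtColor(p['pixels'],cv2.COLOR_RGB2BGR); si=cv2.cvtColor(s['pixels'],cv2.COLOR_RGB2BGR)
a=cv2.resize(im[195:290,140:230],(450,475),interpolation=cv2.INTER_CUBIC)
b=cv2.resize(si[240:335,220:290],(350,475),interpolation=cv2.INTER_CUBIC)
cv2.imwrite('pics/c2.png',np.hstack([a,b]))
```

```text
[0.49203244 0.22294034 0.22781855] [-1.33421625e-04  7.68944693e-01  6.39315167e-01 -3.98112530e-04] [0.22125774 0.35027679 0.94789436]
```

View pics/c2.png

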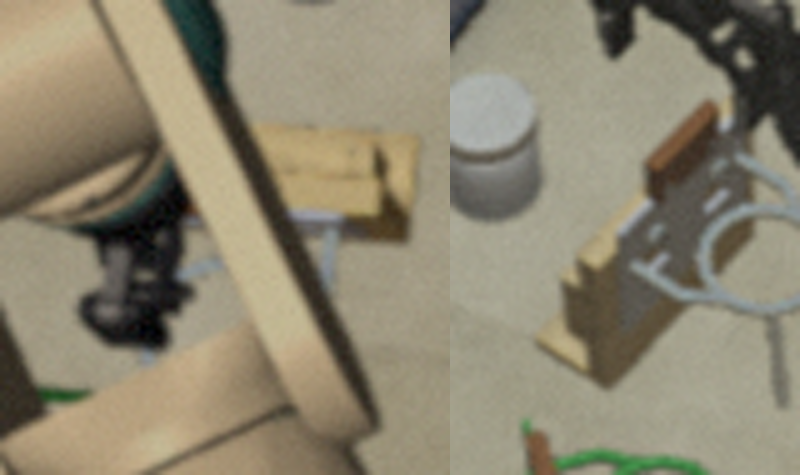

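The scene half of the crop shows the stand clearly, with the block's top edge from (648,165) to (712,102). The top half is mostly covered by the arm. I'll check where the fingertips project.

Run:
```python
from h import *
s=pic('scene');p=pic('top')
st=manip.state(); t=np.array(st['tool_pos'])
c=np.array([np.cos(-.1833),np.sin(-.1833),0])
pts=[t+[0,0,-.004],t+.045*c+[0,0,-.004],t-.045*c+[0,0,-.004]]
cs=lambda q:((q-[220,240])*5+[450,0]).round()
print('scene crop',cs(proj(s,pts)).tolist(),'topcrop',((proj(p,pts)-[140,195])*5).round().tolist())
# full scene fit of the block, ring picks in scene crop (offset 220,240)
g=lambda x,y:np.array([220+(x-450+.5)/5-.5,240+(y+.5)/5-.5])
for n,k in (('blk back right top',g(710,101)),('blk left',g(648,156))): print(n,k,back(s,k,.184))
si=cv2.cvtColor(s['pixels'],cv2.COLOR_RGB2BGR)
cv2.imwrite('pics/c3.png',cv2.resize(si[200:340,200:400],(800,560),interpolation=cv2.INTER_CUBIC))
```

```text
scene crop [[678.0, 83.0], [616.0, 47.0], [742.0, 120.0]] topcrop [[180.0, 191.0], [192.0, 92.0], [167.0, 292.0]]
blk back right top [271.6 259.8] [0.48774587 0.19715128 0.184     ]
blk left [259.2 270.8] [0.50096927 0.24877603 0.184     ]
```

View pics/c3.png

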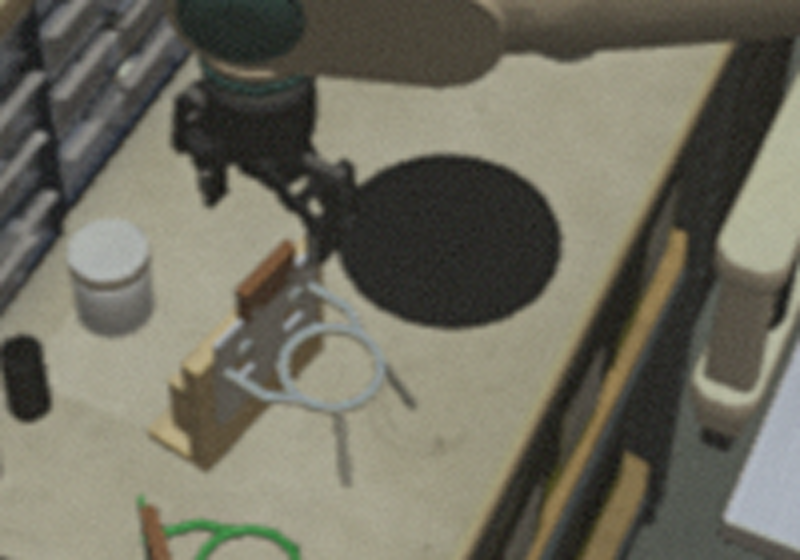

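The gripper hangs open over the block (262,226 between the fingers), and the ring is clear at (332,367), so I'll refit with both views.

```bash
cat > fit2.py <<'E'
exec(open('fit.py').read().split('for use')[0])
g=lambda x,y:np.array([200+(x+.5)/4-.5,200+(y+.5)/4-.5])
ms=[([0,0,.11],g(332,367)),([.066,-.03,.184],g(287,241)),([.066,.03,.184],g(238,290)),([.054,-.03,.184],g(294,246)),([.063,.075,.13],g(188,390)),([.081,.075,.13],g(171,378))]
for k in range(3):
    F=lambda q:np.r_[(res(q,p,mt).ravel() if k!=1 else []),(res(q,s,ms).ravel() if k else [])]
    q=least_squares(F,[.45,.22,0],loss='soft_l1').x
    print(q[:2].round(4),np.degrees(q[2]).round(2),res(q,p,mt).round(1).tolist(),res(q,s,ms).round(1).tolist(),tr(q,[[.06,0,.165]])[0].round(4))
E
python3 fit2.py
```

```text
[0.4359 0.2327] -10.64 [[0.1, 0.7], [-0.1, -1.1], [-0.3, -1.1], [-0.3, 0.3], [0.7, 0.8], [-0.1, 0.1]] [[-0.2, -1.0], [-1.1, -2.4], [-1.8, -1.7], [0.4, -1.8], [2.5, -4.5], [2.0, -4.5]] [0.4949 0.2217 0.165 ]
[0.4322 0.2396] -9.2 [[-2.5, 2.5], [-3.7, 1.0], [-3.8, 0.4], [-3.7, 2.8], [-2.6, 1.8], [-3.7, 2.6]] [[-0.1, 1.2], [-1.6, -0.1], [-1.9, 1.0], [-0.0, 0.5], [2.7, -1.6], [2.0, -1.6]] [0.4914 0.23   0.165 ]
[0.435  0.2348] -11.12 [[-0.7, 1.2], [-0.7, -0.7], [-0.9, -0.5], [-0.8, 0.5], [0.0, 1.6], [-0.6, 0.3]] [[-0.2, -0.4], [-1.0, -1.9], [-1.8, -1.2], [0.5, -1.2], [2.4, -4.1], [1.9, -4.2]] [0.4939 0.2232 0.165 ]
```

Call:
jog_arm:
  turn:
    - [0,0,0]
    - [0,0,0]
    - [0,0,0]
  offset:
    - [0,0,-3]
    - [0,0,-4.5]
    - [0,0,-4.5]
  claw: [-1,-1,-1]

```text
clock: 3.25
tool_pos: [0.4901, 0.2232, 0.1795]
tool_rot: [-0.001, 0.768, 0.641, -0.003]
ft_force: [-0.0, -0.2, -1.2]
grip_width: 0.0852
grip_force: 0.0
```

Call:
jog_arm:
  turn:
    - [0,0,0]
    - [0,0,0]
    - [0,0,0]
    - [0,0,0]
  offset:
    - [0,0,-1]
    - [0,0,-2]
    - [0,0,-2.1]
    - [0,0,-2.1]
  claw: [-1,-1,-1,-1]

```text
clock: 3.58
tool_pos: [0.4917, 0.2235, 0.1621]
tool_rot: [-0.0, 0.768, 0.64, -0.0]
ft_force: [-0.8, -0.2, 0.7]
grip_width: 0.0853
grip_force: 0.0
```

Call:
jog_arm:
  turn:
    - [0,0,0]
    - [0,0,0]
    - [0,0,0]
    - [0,0,0]
    - [0,0,0]
    - [0,0,0]
    - [0,0,0]
    - [0,0,0]
  offset:
    - [0,0,0]
    - [0,0,0]
    - [0,0,0]
    - [0,0,0]
    - [0,0,0]
    - [0,0,0]
    - [0,0,0]
    - [0,0,0]
  claw: [0.2,0.4,0.5,0.55,0.6,0.65,0.7,0.75]

```text
clock: 4.25
tool_pos: [0.4944, 0.223, 0.1629]
tool_rot: [0.003, 0.768, 0.64, 0.003]
ft_force: [12.3, -0.8, -5.8]
grip_width: 0.0115
grip_force: 40.3
```

Call:
jog_arm:
  turn:
    - [0,0,0]
    - [0,0,0]
    - [0,0,0]
    - [0,0,0]
  offset:
    - [0.1,0,0]
    - [0.2,0,0]
    - [0.2,0,0]
    - [0.2,0,0]
  claw: [1,1,1,1]

```text
clock: 4.58
tool_pos: [0.4948, 0.2231, 0.1628]
tool_rot: [0.001, 0.768, 0.64, 0.001]
ft_force: [6.3, -2.4, 0.3]
grip_width: 0.0114
grip_force: 58.6
```

Call:
jog_arm:
  turn:
    - [0,0,0]
    - [0,0,0]
    - [0,0,0]
    - [0,0,0]
    - [0,0,0]
    - [0,0,0]
  offset:
    - [0.1,0,0.3]
    - [0.1,0,0.8]
    - [0.1,0,1.3]
    - [0.1,0,1.8]
    - [0.1,0,2.2]
    - [0.1,0,2.2]
  claw: [1,1,1,1,1,1]

```text
clock: 5.08
tool_pos: [0.4946, 0.224, 0.1855]
tool_rot: [-0.0, 0.768, 0.641, 0.0]
ft_force: [-0.6, 0.8, -1.9]
grip_width: 0.0111
grip_force: 59.0
```

Call:
jog_arm:
  turn:
    - [0,0,0]
    - [0,0,0]
    - [0,0,0]
    - [0,0,0]
    - [0,0,0]
    - [0,0,0]
  offset:
    - [-0.5,0.1,0]
    - [-1,0.2,0]
    - [-1.5,0.3,0]
    - [-2,0.4,0]
    - [-3,0.6,0]
    - [-4,0.8,0]
  claw: [1,1,1,1,1,1]

```text
clock: 5.58
tool_pos: [0.4537, 0.2317, 0.1842]
tool_rot: [-0.0, 0.768, 0.64, -0.0]
ft_force: [0.5, 0.2, -1.9]
grip_width: 0.0116
grip_force: 58.8
```

Call:
jog_arm:
  turn:
    - [0,0,0]
    - [0,0,0]
    - [0,0,0]
    - [0,0,3]
    - [0,0,6]
    - [0,0,10.5]
    - [0,0,10.5]
    - [0,0,10.5]
  offset:
    - [-1,-3,0]
    - [-1,-7,0]
    - [-1,-11,0]
    - [0,-15,0]
    - [1.5,-19,0]
    - [3,-22,0]
    - [4.9,-23,0]
    - [4.9,-23,0]
  claw: [1,1,1,1,1,1,1,1]

```text
clock: 6.25
tool_pos: [0.505, -0.0008, 0.1843]
tool_rot: [0.001, 0.707, 0.707, 0.0]
ft_force: [-0.2, 0.7, -2.2]
grip_width: 0.011
grip_force: 59.6
```

Call:
jog_arm:
  turn:
    - [0,0,0]
    - [0,0,0]
  offset:
    - [0,0,0]
    - [0,0,0]
  claw: [1,1]

```text
clock: 6.42
tool_pos: [0.5031, 0.0023, 0.1842]
tool_rot: [-0.0, 0.706, 0.708, -0.0]
ft_force: [0.0, 0.3, -2.7]
grip_width: 0.0114
grip_force: 59.6
```

Run:
```python
from h import *
s=pic('scene');p=pic('top')
st=manip.state(); print(st['tool_pos'],st['tool_rot'],st['ft_force'])
a=cv2.cvtColor(s['pixels'],cv2.COLOR_RGB2BGR)[180:300,240:360]; b=cv2.cvtColor(p['pixels'],cv2.COLOR_RGB2BGR)[190:310,220:340]
cv2.imwrite('pics/c4.png',cv2.resize(np.hstack([a,b]),(800,400),interpolation=cv2.INTER_CUBIC))
```

```text
[0.5031133  0.00253406 0.18438683] [-8.02165760e-05  7.05740218e-01  7.08470703e-01  4.32499609e-05] [ 0.07951931 -1.15545182 -1.22561878]
```

View pics/c4.png

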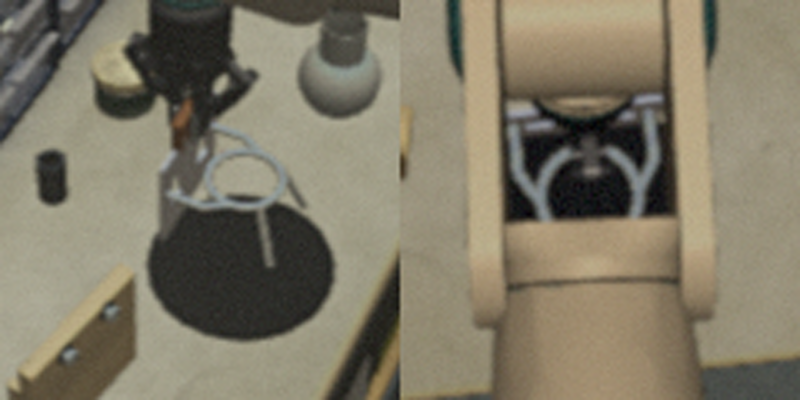

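The stand is off the studs and held upright above the mat, with its ring at (245,180). Now I'll lower it.

Call:
jog_arm:
  turn:
    - [0,0,0]
    - [0,0,0]
    - [0,0,0]
    - [0,0,0]
    - [0,0,0]
    - [0,0,0]
  offset:
    - [0,0,-2.5]
    - [0,0,-5]
    - [0,0,-5.8]
    - [0,0,-6.2]
    - [0,0,-6.4]
    - [0,0,-6.4]
  claw: [1,1,1,1,1,1]

```text
clock: 7.02
tool_pos: [0.5041, 0.0018, 0.1212]
tool_rot: [0.001, 0.706, 0.708, 0.0]
ft_force: [0.2, -0.7, -0.5]
grip_width: 0.0114
grip_force: 59.5
```

Call:
jog_arm:
  turn:
    - [0,0,0]
    - [0,0,0]
    - [0,0,0]
    - [0,0,0]
  offset:
    - [0,0,-0.1]
    - [0,0,-0.2]
    - [0,0,-0.3]
    - [0,0,-0.3]
  claw: [1,1,1,1]

```text
clock: 7.35
tool_pos: [0.5039, 0.0015, 0.1176]
tool_rot: [0.0, 0.706, 0.708, 0.0]
ft_force: [-0.1, -0.4, -2.1]
grip_width: 0.0111
grip_force: 59.6
```

Call:
jog_arm:
  turn:
    - [0,0,0]
    - [0,0,0]
    - [0,0,0]
  offset:
    - [0,0,-0.1]
    - [0,0,-0.1]
    - [0,0,-0.1]
  claw: [1,1,1]

```text
clock: 7.6
tool_pos: [0.5042, 0.0016, 0.1171]
tool_rot: [0.001, 0.706, 0.708, 0.001]
ft_force: [0.3, 0.5, 3.7]
grip_width: 0.0112
grip_force: 60.2
```

Call:
jog_arm:
  turn:
    - [0,0,0]
    - [0,0,0]
    - [0,0,0]
  offset:
    - [0,0,-0.1]
    - [0,0,-0.1]
    - [0,0,-0.1]
  claw: [1,1,1]

```text
clock: 7.85
tool_pos: [0.5043, 0.0016, 0.1171]
tool_rot: [0.001, 0.706, 0.708, 0.001]
ft_force: [-1.7, 0.9, 10.2]
grip_width: 0.0115
grip_force: 61.4
```

Call:
jog_arm:
  turn:
    - [0,0,0]
    - [0,0,0]
    - [0,0,0]
    - [0,0,0]
    - [0,0,0]
    - [0,0,0]
    - [0,0,0]
  offset:
    - [0,0,0.1]
    - [0,0,0.1]
    - [0,0,0.1]
    - [0,0,0.1]
    - [0,0,0.1]
    - [0,0,0.1]
    - [0,0,0.1]
  claw: [0.6,0.2,-0.2,-0.5,-0.5,-0.5,-0.5]

```text
clock: 8.43
tool_pos: [0.5037, 0.0015, 0.1162]
tool_rot: [-0.0, 0.706, 0.708, -0.0]
ft_force: [-0.3, 0.2, -0.7]
grip_width: 0.064
grip_force: 0.0
```

Call:
jog_arm:
  turn:
    - [0,0,0]
    - [0,0,0]
    - [0,0,0]
    - [0,0,0]
    - [0,0,0]
    - [0,0,0]
  offset:
    - [0,0,2]
    - [0,0,5]
    - [0,0,8]
    - [0,0,12]
    - [0,-4,14]
    - [0,-8,14]
  claw: [-0.5,-0.5,-0.5,-1,-1,-1]

```text
clock: 8.93
tool_pos: [0.5054, -0.0769, 0.2623]
tool_rot: [0.004, 0.705, 0.71, 0.003]
ft_force: [1.0, -0.0, 0.3]
grip_width: 0.0854
grip_force: 0.0
```

Call:
jog_arm:
  turn:
    - [0,0,-90]
    - [0,0,-90]
    - [0,0,-90]
    - [0,0,-90]
    - [0,0,-90]
    - [0,0,-90]
    - [0,0,-90]
    - [0,0,-90]
  offset:
    - [-1,-4,0]
    - [-3,-8,0]
    - [-6,-12,0]
    - [-6,-17,0]
    - [-6,-17,0]
    - [-6,-17,0]
    - [-6,-17,0]
    - [-6,-17,0]
  claw: [-1,-1,-1,-1,-1,-1,-1,-1]

```text
clock: 9.6
tool_pos: [0.4435, -0.248, 0.2561]
tool_rot: [-0.0, 0.96, 0.279, -0.0]
ft_force: [0.2, 0.4, 0.3]
grip_width: 0.0851
grip_force: 0.0
```

Run:
```python
from h import *
s=pic('scene','s5.png');p=pic('top','t5.png')
st=manip.state(); print(st['tool_pos'],st['tool_rot'],st['ft_force'],st['joint_pos'])
k=4
a=cv2.cvtColor(s['pixels'],cv2.COLOR_RGB2BGR)[165:295,260:360]; b=cv2.cvtColor(p['pixels'],cv2.COLOR_RGB2BGR)[190:320,240:340]
cv2.imwrite('pics/c5.png',cv2.resize(np.hstack([a,b]),(800,520),interpolation=cv2.INTER_CUBIC))
a=cv2.imread('pics/s1.png')[165:225,315:375];b=cv2.imread('pics/t1.png')[212:272,342:402]
cv2.imwrite('pics/c6.png',cv2.resize(np.hstack([a,b]),(780,390),interpolation=cv2.INTER_CUBIC))
```

```text
[ 0.44367659 -0.24752791  0.25618651] [-1.47782812e-05  9.59425716e-01  2.81961512e-01 -4.21175778e-05] [-0.34047732  0.43359174 -0.37260678] [-5.81560128e-01  2.30330078e-03  1.43599373e+00 -4.55237378e-05
  1.70337265e+00  4.17554260e-01]
```

View pics/c5.png

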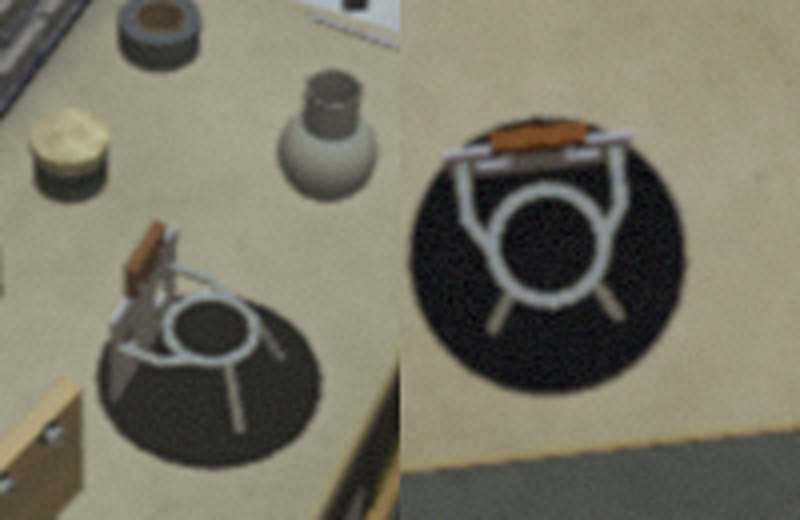

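View pics/c6.png

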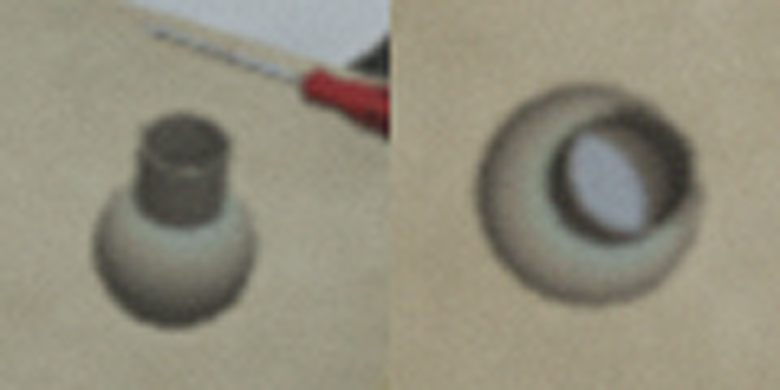

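The stand stands on the mat, with the ring at (548,245) in the top half and at (211,328) in the scene half. The pot is upright: belly at (588,195) in the top half of c6 and (174,246) in the scene half.

Run:
```python
from h import *
s=pic('scene');p=pic('top')
print('ring',back(p,(276.75,250.9),.064),back(s,(312.4,246.75),.064))
print('pot belly',back(p,(372.04,241.6),.045),back(s,(341.4,202.5),.045),back(s,(341.5,202.2),.045))
print('rim',back(p,(342+625.5/6.5-60-.5,212+170.5/6.5-.5),.125),back(s,(343.0,186.3),.125))
# refine by edges: ring from bright pixels over mat
h=cv2.cvtColor(p['pixels'],cv2.COLOR_RGB2HSV)
def ringcost(pp,q):
    a=np.linspace(0,2*np.pi,120,endpoint=False); P=np.c_[q[0]+.036*np.cos(a),q[1]+.036*np.sin(a),0*a+.064]
    u=proj(pp,P); return cv2.remap(cv2.cvtColor(pp['pixels'],cv2.COLOR_RGB2GRAY).astype(np.float32),u[:,:1].astype(np.float32),u[:,1:].astype(np.float32),1).mean()
for pp in (p,s): print(max((ringcost(pp,(x,y)),x,y) for x in np.arange(.425,.465,.001) for y in np.arange(-.02,.02,.001)))
```

```text
ring [0.44426244 0.00164479 0.064     ] [0.44159953 0.00231435 0.064     ]
pot belly [ 0.44344721 -0.25089354  0.045     ] [ 0.44052536 -0.25028403  0.045     ] [ 0.44078248 -0.25187465  0.045     ]
rim [ 0.44353808 -0.24742214  0.125     ] [ 0.43976181 -0.24855392  0.125     ]
(np.float32(137.13974), np.float64(0.445), np.float64(0.002000000000000019))
(np.float32(137.3533), np.float64(0.442), np.float64(0.002000000000000019))
```

Call:
jog_arm:
  turn:
    - [0,0,-32.8]
    - [0,0,-32.8]
    - [0,0,-32.8]
    - [0,0,-32.8]
    - [0,0,-32.8]
    - [0,0,-32.8]
  offset:
    - [0,-0.3,0]
    - [0,-0.3,-2]
    - [0,-0.3,-4]
    - [0,-0.3,-6]
    - [0,-0.3,-6]
    - [0,-0.3,-6]
  claw: [-1,-1,-1,-1,-1,-1]

```text
clock: 10.3
tool_pos: [0.4433, -0.2499, 0.1949]
tool_rot: [-0.001, 1.0, 0.001, -0.001]
ft_force: [-0.8, 0.2, -0.6]
grip_width: 0.0853
grip_force: 0.0
```

Call:
jog_arm:
  turn:
    - [0,0,0]
    - [0,0,0]
    - [0,0,0]
    - [0,0,0]
    - [0,0,0]
    - [0,0,0]
  offset:
    - [0,0,-3]
    - [0,0,-5]
    - [0,0,-7]
    - [0,0,-8]
    - [0,0,-8.7]
    - [0,0,-8.7]
  claw: [-1,-1,-1,-1,-1,-1]

```text
clock: 10.8
tool_pos: [0.4436, -0.2502, 0.1087]
tool_rot: [-0.0, 1.0, 0.002, -0.0]
ft_force: [-0.9, 0.5, -0.5]
grip_width: 0.0855
grip_force: 0.0
```

Call:
jog_arm:
  turn:
    - [0,0,0]
    - [0,0,0]
    - [0,0,0]
    - [0,0,0]
    - [0,0,0]
    - [0,0,0]
    - [0,0,0]
    - [0,0,0]
  offset:
    - [0,0,0]
    - [0,0,0]
    - [0,0,0]
    - [0,0,0]
    - [0,0,0]
    - [0,0,0]
    - [0,0,0]
    - [0,0,0]
  claw: [-0.7,-0.5,-0.4,-0.3,-0.25,-0.2,-0.15,-0.1]

```text
clock: 11.47
tool_pos: [0.444, -0.2505, 0.1099]
tool_rot: [0.0, 1.0, 0.0, 0.0]
ft_force: [-0.8, 0.7, 3.3]
grip_width: 0.0487
grip_force: 61.3
```

Call:
jog_arm:
  turn:
    - [0,0,0]
    - [0,0,0]
    - [0,0,0]
    - [0,0,0]
    - [0,0,0]
    - [0,0,0]
  offset:
    - [0,0,0]
    - [0,0,0]
    - [0,0,0]
    - [0,0,0]
    - [0,0,0]
    - [0,0,0]
  claw: [0,0.2,0.5,1,1,1]

```text
clock: 11.97
tool_pos: [0.444, -0.2505, 0.1099]
tool_rot: [0.0, 1.0, 0.0, 0.0]
ft_force: [-1.0, 1.4, 6.3]
grip_width: 0.0487
grip_force: 61.3
```

Call:
jog_arm:
  turn:
    - [0,0,0]
    - [0,0,0]
    - [0,0,0]
    - [0,0,0]
    - [0,0,0]
  offset:
    - [0,0,1]
    - [0,0,4]
    - [0,0,8]
    - [0,0,12]
    - [0,0,15]
  claw: [1,1,1,1,1]

```text
clock: 12.38
tool_pos: [0.4436, -0.2503, 0.2623]
tool_rot: [0.0, 1.0, 0.0, 0.001]
ft_force: [1.1, -1.2, -3.2]
grip_width: 0.0485
grip_force: 63.2
```

Call:
jog_arm:
  turn:
    - [0,0,0]
    - [0,0,0]
    - [0,0,0]
    - [0,0,0]
    - [0,0,0]
    - [0,0,0]
    - [0,0,0]
    - [0,0,0]
  offset:
    - [0.1,3,0]
    - [0.1,7,0]
    - [0.1,11,0]
    - [0.1,15,0]
    - [0.1,19,0]
    - [0.1,22,0]
    - [0.1,24.5,0]
    - [0.1,25.2,0]
  claw: [1,1,1,1,1,1,1,1]

```text
clock: 13.05
tool_pos: [0.4441, 0.0047, 0.2588]
tool_rot: [-0.001, 1.0, 0.002, -0.001]
ft_force: [-0.7, 0.1, -3.7]
grip_width: 0.0488
grip_force: 64.0
```

Call:
jog_arm:
  turn:
    - [0,0,0]
    - [0,0,0]
    - [0,0,0]
  offset:
    - [0,0,-1]
    - [0,0,-3]
    - [0,0,-3]
  claw: [1,1,1]

```text
clock: 13.3
tool_pos: [0.4431, 0.0009, 0.2247]
tool_rot: [0.0, 1.0, 0.0, -0.004]
ft_force: [-0.9, -0.4, -5.7]
grip_width: 0.0483
grip_force: 63.9
```

Run:
```python
from h import *
s=pic('scene');p=pic('top')
st=manip.state(); print(st['tool_pos'],st['tool_rot'],st['ft_force'],st['grip_width'])
a=cv2.cvtColor(s['pixels'],cv2.COLOR_RGB2BGR)[165:295,250:380]
b=cv2.cvtColor(p['pixels'],cv2.COLOR_RGB2BGR)[190:320,240:340]
cv2.imwrite('pics/c7.png',np.hstack([cv2.resize(a,(455,455),interpolation=cv2.INTER_CUBIC),cv2.resize(b,(345,455))]))
```

```text
[0.44416592 0.00072672 0.22818955] [ 8.17171275e-05  9.99998774e-01 -2.26863587e-04 -1.54691275e-03] [-0.60210963  1.30575163 -3.04588174] 0.04873703488795851
```

View pics/c7.png

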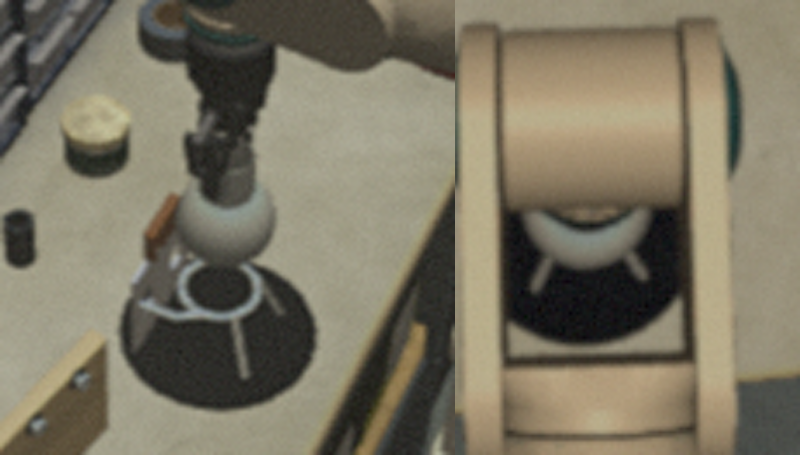

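The pot hangs upright above the ring (belly at 225,215 and ring at 220,288 in the scene half), centred to within what I can see. I'll lower it slowly, watching the force.

Call:
jog_arm:
  turn:
    - [0,0,0]
    - [0,0,0]
    - [0,0,0]
    - [0,0,0]
    - [0,0,0]
    - [0,0,0]
    - [0,0,0]
  offset:
    - [0.1,0.1,-1.5]
    - [0.1,0.1,-3]
    - [0.1,0.1,-4.5]
    - [0.1,0.1,-5.2]
    - [0.1,0.1,-5.6]
    - [0.1,0.1,-5.9]
    - [0.1,0.1,-5.9]
  claw: [1,1,1,1,1,1,1]

```text
clock: 13.98
tool_pos: [0.446, 0.0024, 0.1706]
tool_rot: [0.0, 1.0, 0.0, 0.0]
ft_force: [0.1, -1.1, -3.4]
grip_width: 0.0487
grip_force: 64.2
```

Call:
jog_arm:
  turn:
    - [0,0,0]
    - [0,0,0]
    - [0,0,0]
    - [0,0,0]
  offset:
    - [0,0,-0.1]
    - [0,0,-0.2]
    - [0,0,-0.3]
    - [0,0,-0.3]
  claw: [1,1,1,1]

```text
clock: 14.32
tool_pos: [0.4458, 0.0027, 0.1674]
tool_rot: [0.0, 1.0, 0.0, 0.0]
ft_force: [0.2, 0.3, -3.8]
grip_width: 0.0486
grip_force: 64.2
```

Call:
jog_arm:
  turn:
    - [0,0,0]
    - [0,0,0]
    - [0,0,0]
    - [0,0,0]
  offset:
    - [-0.05,0,-0.1]
    - [-0.05,0,-0.2]
    - [-0.05,0,-0.2]
    - [-0.05,0,-0.2]
  claw: [1,1,1,1]

```text
clock: 14.65
tool_pos: [0.4452, 0.0027, 0.1652]
tool_rot: [0.0, 1.0, 0.0, -0.0]
ft_force: [1.0, 0.2, -4.0]
grip_width: 0.0485
grip_force: 64.2
```

Call:
jog_arm:
  turn:
    - [0,0,0]
    - [0,0,0]
    - [0,0,0]
    - [0,0,0]
  offset:
    - [0,0,-0.1]
    - [0,0,-0.1]
    - [0,0,-0.1]
    - [0,0,-0.1]
  claw: [1,1,1,1]

```text
clock: 14.98
tool_pos: [0.4453, 0.0027, 0.1643]
tool_rot: [0.0, 1.0, 0.0, 0.0]
ft_force: [-0.6, -0.3, -4.3]
grip_width: 0.0486
grip_force: 64.2
```

Call:
jog_arm:
  turn:
    - [0,0,0]
    - [0,0,0]
    - [0,0,0]
  offset:
    - [0,0,-0.1]
    - [0,0,-0.1]
    - [0,0,-0.1]
  claw: [1,1,1]

```text
clock: 15.23
tool_pos: [0.4452, 0.0026, 0.1632]
tool_rot: [0.0, 1.0, 0.0, -0.0]
ft_force: [-0.1, 0.7, -3.2]
grip_width: 0.0483
grip_force: 64.2
```

Call:
jog_arm:
  turn:
    - [0,0,0]
    - [0,0,0]
    - [0,0,0]
  offset:
    - [0,0,-0.05]
    - [0,0,-0.05]
    - [0,0,-0.05]
  claw: [1,1,1]

```text
clock: 15.48
tool_pos: [0.4453, 0.0026, 0.1629]
tool_rot: [0.0, 1.0, 0.0, 0.0]
ft_force: [-0.3, 0.7, -1.4]
grip_width: 0.0487
grip_force: 64.2
```

Call:
jog_arm:
  turn:
    - [0,0,0]
    - [0,0,0]
    - [0,0,0]
  offset:
    - [0,0,-0.05]
    - [0,0,-0.05]
    - [0,0,-0.05]
  claw: [1,1,1]

```text
clock: 15.73
tool_pos: [0.4454, 0.0025, 0.1628]
tool_rot: [0.0, 1.0, 0.0, 0.0]
ft_force: [-1.7, -1.3, 2.5]
grip_width: 0.0488
grip_force: 64.4
```

Call:
jog_arm:
  turn:
    - [0,0,0]
    - [0,0,0]
    - [0,0,0]
  offset:
    - [0,0,-0.05]
    - [0,0,-0.05]
    - [0,0,-0.05]
  claw: [1,1,1]

```text
clock: 15.98
tool_pos: [0.4455, 0.0025, 0.1627]
tool_rot: [0.0, 1.0, 0.0, 0.001]
ft_force: [-3.2, -1.3, 5.3]
grip_width: 0.0484
grip_force: 64.9
```

Call:
jog_arm:
  turn:
    - [0,0,0]
    - [0,0,0]
    - [0,0,0]
    - [0,0,0]
    - [0,0,0]
    - [0,0,0]
    - [0,0,0]
    - [0,0,0]
  offset:
    - [-0.05,0,0]
    - [-0.1,0,0]
    - [-0.1,0,0]
    - [-0.1,0,0]
    - [-0.1,0,0]
    - [-0.1,0,0]
    - [-0.1,0,0]
    - [-0.1,0,0]
  claw: [1,1,-0.15,-0.25,-0.4,-0.6,-0.8,-0.8]

```text
clock: 16.65
tool_pos: [0.4442, 0.0027, 0.1615]
tool_rot: [-0.0, 1.0, 0.0, -0.0]
ft_force: [-0.6, 0.7, -0.5]
grip_width: 0.0767
grip_force: 0.0
```

Call:
jog_arm:
  turn:
    - [0,0,0]
    - [0,0,0]
    - [0,0,0]
    - [0,0,0]
    - [0,0,0]
    - [0,0,0]
    - [0,0,0]
    - [0,0,0]
  offset:
    - [0,0,0]
    - [0,0,1]
    - [0,0,3]
    - [0,0,6]
    - [0,0,10]
    - [0,-4,11]
    - [0,-8,11]
    - [0,-12,11]
  claw: [-1,-1,-1,-1,-1,-1,-1,-1]

```text
clock: 17.32
tool_pos: [0.4445, -0.1185, 0.2742]
tool_rot: [0.001, 1.0, 0.002, 0.002]
ft_force: [0.5, 1.5, 0.5]
grip_width: 0.0853
grip_force: 0.0
```

Call:
jog_arm:
  turn:
    - [0,0,0]
    - [0,0,0]
    - [0,0,0]
    - [0,0,0]
    - [0,0,0]
    - [0,0,0]
    - [0,0,0]
    - [0,0,0]
  offset:
    - [0,-4,0]
    - [0,-8,0]
    - [0,-12,0]
    - [0,-12,0]
    - [0,-12,0]
    - [0,-12,0]
    - [0,-12,0]
    - [0,-12,0]
  claw: [-1,-1,-1,-1,-1,-1,-1,-1]

```text
clock: 17.98
tool_pos: [0.4446, -0.2362, 0.2723]
tool_rot: [0.0, 1.0, 0.001, 0.0]
ft_force: [-0.7, 0.4, 0.2]
grip_width: 0.0853
grip_force: 0.0
```

Run:
```python
from h import *
s=pic('scene');p=pic('top')
st=manip.state(); print(st['clock'],st['tool_pos'],st['ft_force'],st['grip_width'])
a=cv2.cvtColor(s['pixels'],cv2.COLOR_RGB2BGR)[180:290,250:350]; b=cv2.cvtColor(p['pixels'],cv2.COLOR_RGB2BGR)[195:305,230:330]
cv2.imwrite('pics/c8.png',cv2.resize(np.hstack([a,b]),(800,440),interpolation=cv2.INTER_CUBIC))
X=[[.4435,.002,z] for z in (.064,.098,.178)]
print(((proj(s,X)-[250,180])*4).round(),((proj(p,X)-[230,195])*4+[400,0]).round())
```

```text
18.0833 [ 0.44451074 -0.2364078   0.27215055] [0.15131646 0.04651288 0.0692537 ] 0.08532796925193746
[[248. 266.]
 [249. 238.]
 [252. 169.]] [[587. 225.]
 [587. 219.]
 [588. 205.]]
```

View pics/c8.png

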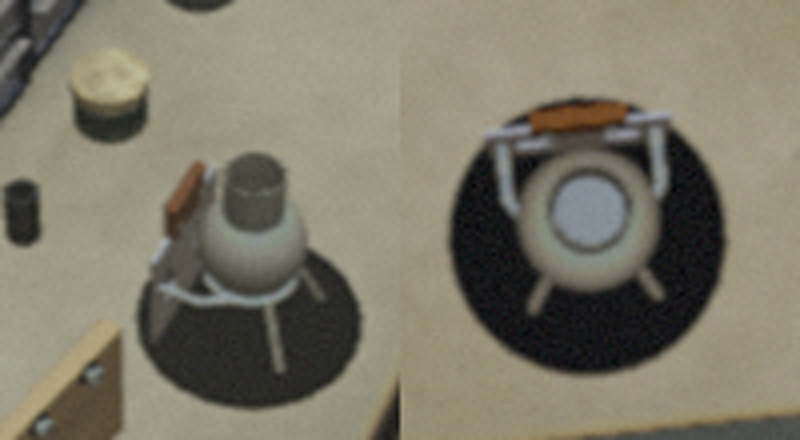

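The pot sits centred in the ring: belly at (589,221) and rim at (589,209) in the top half, close to the predicted (587,219) and (588,205). It is upright and the robot is clear, so I'm handing in.

```bash
python3 -c "
from plant import manip
print(manip.hand_in())"
```

```text
the job is handed in; nothing more can be done
None
```

The ring stand is off its board and on the mat, with the pot sitting centred and upright in the ring in the last camera pictures. The job was handed in at about 18 s, but the hand-in gave no verdict.

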